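# Open the dust cover of a switch box and switch it on

### The arm

A 6-joint arm with a two-finger parallel gripper is mounted at the origin on a cart in front of the work surface, level with it; the furniture and walls round the work are solid. World frame = base frame: x ahead of the robot, y to its left, z up, the work surface at z = 0. Lengths are in m, angles in rad, forces in N, time in s.
With the tool pointing down it reaches from about 0.325 to 0.85 m from the base axis. Payload 15.5 kg.
Tool frame: the origin (TCP) lies at the centre of the arm's flange, where the gripper is bolted on; the fingertips stand 191 mm ahead of it and the grasp point (between the pads) lies 172 mm ahead of it; z points along the fingers, y is the line along which they close (so a half turn about z gives the same grasp; the last joint's range is limited). The gripper opens to 91 mm and grips with 3 to 60 N. Pads are 32 mm wide; open, the fingers measure 118 mm over their backs; the gripper's body (76 mm by 178 mm) begins 60 mm behind the grasp point.
Start: joints at [1.238, 0.494, 1.345, -0, 1.302, -0.096], TCP at [0.147, 0.608, 0.405] pointing down, gripper open.
Joint ranges: [-2.91, 2.91], [-0.82, 2.16], [0.22, 2.67], [-1.22, 4.37], [0.12, 2.79], [-3.08, 3.08]. Speed limits (rad/s): [1.89, 1.89, 2.57, 3.01, 3.01, 3.01].

### API

Orientations are given as a unit quaternion [x, y, z, w].
In Python, from station import status, imaging, ctrl, finder gives the robot as it stands.
- The arm moves only by the shell command python3 -m creep 'ROWS' [OPENING]. ROWS is JSON, a list of rows, each an object with "dp": the shift along the tool's x, y, z in mm, a list of three; "rotation": the turn, a rotation vector about the tool's x, y, z in degrees, a list of three. A call has 1 to 12 rows; each row is the pose to reach, as a shift and turn from the pose commanded when the call began, along the tool's axes at that moment; what a row does not reach only later rows make up. A row lasts 1/8 s, in which the tool goes at most 62.5 mm and 10.7 degrees, less where a joint would pass 70% of its speed; a pose out of reach is approached as far as the arm can. A call with a gripper value outside its range is refused whole. OPENING is the finger opening in mm, from 0 to 91.2, set as the call begins (- or left out, the last holds). The fingers move at their own pace and stop on an object; the grip force is fixed at half the most. Time passes only in rows, so rows that repeat a pose let the fingers close. It gives the time, the measured TCP pose, the force, the opening and the grip force at its end, in the units of the state.
- status.state(): the state, without advancing time (a new reading comes with each control period).
- imaging.camera(name): name is "side" or "top"; returns a dict with "img" (384x512x3 uint8, red, green, blue), "range_z" (384x512 float32, m along the optical axis (not along the pixel's ray), 0 where there is no reading), "fov_y" (degrees; the focal length in pixels is half the picture's height over the tangent of half this angle, whatever the lens; pixels are square), "cx", "cy" (the principal point, pixels), "R" (3x3) and "t" (3): a world point X has camera coordinates R X + t. Camera axes: x right, y down, z forward; pixel columns grow to the right and rows downward; lengths in m; the calibration is good to about 2 mm. A picture is of the moment at which its call begins.
- ctrl.sign_off(): hands the job in; it is judged then, once.
Trained networks look in a picture, given as the dict that the camera call returned (one of the last four; its "shot" number tells which), for a name from the list of things; names that differ only in an ending like _2 or _b are one class to them, and where a whole thing is asked for, a point or a joint stands for the part that bears it (a point fixed in the world has none). Each returns a list of dicts, best first, with "confidence" (0 to 1); they miss things now and then, are a little off and sometimes report something else, mostly with a low value. They report only what shows in the picture. A call takes as long as a camera call.
- finder.look_for(target, picture): "centre" ([column, row] in pixels, amid what is visible of it).
The state is a dict: "clock": time; "joints": joint angles; "joint_velocities": joint speeds; "joint_efforts": joint torques, N m; "eef_pos": TCP position; "tcp_rot": TCP orientation; "wrist_force": force on the tool from outside, world axes, zero at the start; "moment": the same for the moment, N m; "gripper_width": finger opening in m; "finger_force": force on a finger pad.
Only numpy, scipy, OpenCV 4.12 (cv2) and the standard library are available. Lean on these libraries where they do the work, as an engineer would, in place of code of your own. Each camera call takes 0.05 s, during which the arm holds its last target. There are 200 camera calls.

### The job

Switch on the dust extractor at the grey switch box on the bench: press the black release tab on its dust cover down and, keeping it pressed, push the cover along its rails until it is fully open. Then slide the small switch in the uncovered recess all the way in the same direction. Leave the sanding block and the wooden offcut beside the box where they are.

Things in the scene. Friction and masses are not known exactly. Their poses are not given: they have to be found in the camera images.
- switch_box: Grey trough-shaped switch box, fixed to the bench, 240 mm long (x), 104 mm wide (y; 138 over its feet), 47 mm high; its -x end wall is 35 mm high. Origin: centre of its underside. Its +x is the way the cover opens and the switch goes on; z up. Its side walls' rail lips (top z = 47 mm) leave 77 mm between them; the floor panel between the walls is at z = 26 mm.
- dust_cover (a joint): Dust cover: flat grey plate 102 (x) x 86 (y) x 5 mm, top at z = 43 mm, under the box's rail lips. In m along the box's +x: 0 = closed (plate over box x = -110 to -8 mm), 0.096 = fully open, at its stop. Friction about 1.5 N; stays where left. With the tab up it is blocked after about 3 mm; the tab must be held down for the first 12 mm.
- release_tab (a joint): Release tab on the dust cover, moving with it: black block 44 (x) x 40 (y) mm, ribbed top 9 mm above the cover. In m, straight down: 0 = up, 0.006 = fully down; the catch is free from 0.004. Spring: 1.2 N to start, 4.8 N fully down; rises by itself when let go. Press before pushing: the hooked catch holds the tab up while the cover is pushed hard against it.
- tab_pad (a point): Middle of the flat pressing area on top of the release tab (z = 52 mm when up; box x = -63.5 mm, y = 0 with the cover closed), 37 (x) x 40 (y) mm. At the area's +x end, 18.5 mm from this point, a ledge stands 7 mm up, 7 mm thick: a fingertip can push it in +x. Moves with tab and cover. Axes as the box.
- slide_switch (a joint): Slide switch in the recess. Value in m: 0 = off, 0.020 = fully on (20 mm along the box's +x, against its stop). About 1.5 N of friction; stays where it is left. Starts at or near off.
- switch_top (a point): Centre of the top of the switch's black ribbed knob, 16 (x) x 26 (y) x 8 mm, in a recess under the closed cover: box x = -104 to -26, y = -24 to 24 mm, floor z = 18 mm. Knob top flush with the panel (z = 26 mm). At off the knob is at box x = -56 mm, y = 0, with 40 mm of recess free on its -x side for a fingertip to push its -x face. Axes as the box.
- sanding_block: Bystander: loose black sanding block, 64 x 108 x 37 mm, beside the box on its -y side. Origin: centre of its underside.
- offcut_f: Bystander: loose small wooden offcut, 40 x 60 x 19 mm, beside the box on its +y side. Origin: centre of its underside.

How it is judged:
On the way, in this order (a step that is already met when the one before it is completed fails the run):
1. the cover slides past the catch (4 to 40 mm open) with the tab pressed down at least 3 mm (value of joint release_tab above 0.003 m and value of joint dust_cover between 0.004 and 0.04 m), for 0.05 s.
2. the dust cover is slid open (at least 85 mm of its 96 mm) (value of joint dust_cover above 0.085 m), for 0.2 s.
At the end, for the whole second after the job is handed in: The dust cover stands open by at least 85 mm of its 96 mm, its tab let go (up), and the slide switch stands at least 16 mm of its 20 mm towards on (value of joint dust_cover above 0.085 m and value of joint slide_switch above 0.016 m and value of joint release_tab below 0.002 m); the robot touches nothing.
It fails at once if the sanding block is moved by more than 20 mm (distance of sanding_block from where it was at the start of the episode above 0.02 m).
It fails at once if the offcut beside the box is moved by more than 20 mm (distance of offcut_f from where it was at the start of the episode above 0.02 m).
It also fails if it takes over 38 s, if anything falls off the work surface, if the arm or the gripper's body presses on something with over 40 N, if the wrist force passes 120 N, or if a joint passes its speed limit or range.

## Working session

There is one attempt and no reset: what is moved stays moved. The work goes in short steps, Python scripts to look and compute and a shell command to move; the robot and the scene stay as the last step left them, time stands still between calls to the robot, and variables do not carry over. Pictures are saved under pics/ and viewed, at most 10 in all, crops included, and the job is handed in when it is done.

```bash
mkdir -p pics; ls; cat > h.py <<'E'
import numpy as np, cv2
from station import status, imaging, ctrl, finder
def pts(p):
    h,w=p["range_z"].shape; f=h/2/np.tan(np.radians(p["fov_y"])/2)
    u,v=np.meshgrid(np.arange(w),np.arange(h)); z=p["range_z"]
    c=np.stack([(u-p["cx"])/f*z,(v-p["cy"])/f*z,z],-1)
    X=(c-np.array(p["t"]))@np.array(p["R"]); X[z==0]=np.nan
    return X
E
python3 - <<'E'
from h import *
s=status.state(); print(s["clock"],s["eef_pos"],s["tcp_rot"])
for n in("top","side"):
    p=imaging.camera(n); X=pts(p); np.save(n+".npy",X); cv2.imwrite(f"pics/{n}0.png",p["img"][:,:,::-1])
    for t in("switch_box","dust_cover","tab_pad","release_tab","sanding_block","offcut_f"):
        for r in finder.look_for(t,p)[:2]:
            c,q=np.round(r["centre"]).astype(int); print(n,t,c,q,round(r["confidence"],2),X[q,c].round(3))
E
```

```text
pics
0.0 [0.14657892 0.60742804 0.40413143] [ 1.18124223e-01  9.92998644e-01 -5.85337620e-04 -1.35185222e-04]
top dust_cover 272 209 0.81 [ 0.467 -0.264  0.05 ]
top tab_pad 270 210 0.78 [ 0.465 -0.26   0.052]
top release_tab 274 206 0.97 [ 0.473 -0.268  0.052]
top sanding_block 312 156 0.91 [ 0.575 -0.345  0.036]
top offcut_f 217 198 0.81 [ 0.495 -0.155  0.018]
side dust_cover 237 206 0.94 [ 0.466 -0.275  0.054]
side tab_pad 238 206 0.56 [ 0.468 -0.272  0.052]
side release_tab 238 207 0.67 [ 0.468 -0.276  0.052]
side sanding_block 299 231 0.83 [ 0.576 -0.369  0.039]
side offcut_f 242 185 0.61 [ 0.506 -0.098  0.002]
```

```bash
python3 - <<'E'
from h import *
a=cv2.imread("pics/top0.png")[110:290,160:360]; cv2.imwrite("pics/c.png",cv2.resize(a,(666,600),interpolation=cv2.INTER_CUBIC))
X=np.load("top.npy")[110:290,160:360].reshape(-1,3)
for lo,hi in((.045,.0495),(.040,.0455),(.0505,.0545),(.0565,.062),(.04,.0495)):
    m=(X[:,2]>lo)&(X[:,2]<hi)&(np.hypot(X[:,0]-.49,X[:,1]+.265)<.17); Q=X[m][:,:2]
    if len(Q)>5:
        r=cv2.minAreaRect(Q.astype(np.float32)*1000); print(lo,hi,len(Q),r, Q.mean(0))
E
```

```text
0.045 0.0495 1250 ((522.5296630859375, -242.77561950683594), (239.25393676757812, 103.55758666992188), 19.669239044189453) [ 0.52394884 -0.24246107]
0.04 0.0455 2184 ((536.9307861328125, -280.46197509765625), (238.6989288330078, 184.3983612060547), 19.685195922851562) [ 0.49001894 -0.25395538]
0.0505 0.0545 204 ((462.8385925292969, -263.9836730957031), (37.25810241699219, 39.54014205932617), 19.01991844177246) [ 0.46230766 -0.26309468]
0.0565 0.062 67 ((483.3234558105469, -257.1545104980469), (6.815903186798096, 39.25050354003906), 18.502037048339844) [ 0.48341281 -0.25741784]
0.04 0.0495 3226 ((536.3994140625, -280.6520690917969), (239.82757568359375, 184.3983612060547), 19.685197830200195) [ 0.50095891 -0.2506228 ]
```

View pics/c.png

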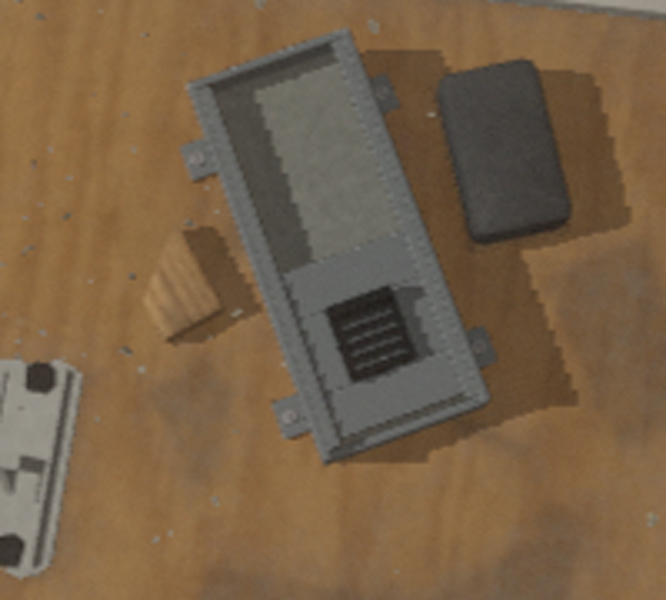

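View pics/side0.png

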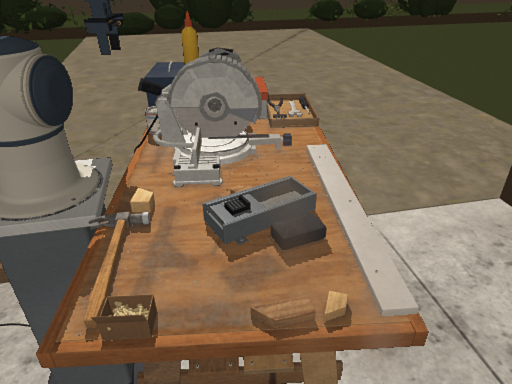

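The picture shows the box running from lower centre (its -x end, with the black tab at about 370,335 in the crop) to the upper left. The offcut is to its left and the sanding block to its right. Box yaw is 19.7° and the depth fit of the pad agrees with the stated geometry. Next I'll check heights along the transfer path.

```bash
python3 - <<'E'
from h import *
X=np.concatenate([np.load(n+".npy").reshape(-1,3) for n in("top","side")]); X=X[~np.isnan(X).any(1)]
print("max z per cell; cols x 0..0.9, rows y")
for y in np.arange(.9,-.5,-.1):
    print(round(y,1),[ (lambda m: round(X[m,2].max(),2) if m.any() else None)((abs(X[:,0]-x)<.05)&(abs(X[:,1]-y)<.05)) for x in np.arange(.05,.95,.1)])
b=np.radians(19.67);bx=np.array([np.cos(b),np.sin(b)]); T=np.array([522.5,-242.8])-63.5*bx
s=status.state();from scipy.spatial.transform import Rotation as R
r=R.from_quat(s["tcp_rot"]); 
for P in ([360,200,450],[*T,270]): print(P, r.inv().apply(np.array(P)-1000*np.array(s["eef_pos"])).round(1))
M=r.as_matrix();print(M.round(3)); D=np.column_stack([[bx[1],-bx[0],0],[bx[0],bx[1],0],[0,0,-1]]);print(D.round(3),np.linalg.det(D),(r.inv()*R.from_matrix(D)).as_rotvec(degrees=True))
E
```

```text
max z per cell; cols x 0..0.9, rows y
0.9 [None, None, None, None, None, None, None, None, None]
0.8 [None, None, None, None, None, None, None, None, None]
0.7 [np.float64(-0.79), np.float64(0.34), np.float64(0.34), None, None, None, None, None, None]
0.6 [np.float64(-0.78), np.float64(0.39), np.float64(0.17), np.float64(0.17), np.float64(0.35), None, np.float64(0.1), np.float64(0.1), np.float64(0.03)]
0.5 [np.float64(0.34), np.float64(0.39), np.float64(0.17), np.float64(0.19), np.float64(0.32), None, np.float64(0.1), np.float64(0.1), np.float64(0.04)]
0.4 [np.float64(-0.79), None, np.float64(0.17), np.float64(0.17), None, None, np.float64(0.1), np.float64(0.02), np.float64(0.04)]
0.3 [np.float64(-0.79), None, np.float64(0.08), np.float64(0.0), None, np.float64(0.0), np.float64(0.03), np.float64(0.03), np.float64(0.03)]
0.2 [np.float64(0.0), np.float64(0.0), np.float64(0.1), np.float64(0.22), np.float64(0.3), np.float64(0.3), np.float64(0.0), np.float64(0.0), np.float64(0.03)]
0.1 [np.float64(0.02), np.float64(0.01), np.float64(0.23), np.float64(0.27), np.float64(0.3), np.float64(0.3
[... 755 characters left out ...]
oat64(0.0), np.float64(0.0), np.float64(0.04), np.float64(0.04), np.float64(0.02), None]
[360, 200, 450] [-303.  -346.1  -45.3]
[np.float64(462.70542068072376), np.float64(-264.1742434727123), 270] [-511.7 -773.3  134.7]
[[-0.972  0.235  0.   ]
 [ 0.235  0.972  0.   ]
 [-0.     0.    -1.   ]]Traceback (most recent call last):
  File "<stdin>", line 10, in <module>
  File "scipy/spatial/transform/_rotation.pyx", line 1143, in scipy.spatial.transform._rotation.Rotation.from_matrix
ValueError: Non-positive determinant (left-handed or null coordinate frame) in rotation matrix 0: [[ 0.33660226  0.94164692  0.        ]
 [-0.94164692  0.33660226  0.        ]
 [ 0.          0.         -1.        ]].
```

```bash
python3 -m creep '[{"dp":[0,0,-60],"rotation":[0,0,0]},{"dp":[0,0,-120],"rotation":[0,0,0]},{"dp":[0,0,-175],"rotation":[0,0,0]},{"dp":[-40,-45,-175],"rotation":[0,0,8]},{"dp":[-78,-89,-175],"rotation":[0,0,16]},{"dp":[-116,-132,-175],"rotation":[0,0,24]},{"dp":[-154,-176,-175],"rotation":[0,0,32]},{"dp":[-192,-219,-175],"rotation":[0,0,40]},{"dp":[-230,-263,-175],"rotation":[0,0,48]},{"dp":[-268,-306,-175],"rotation":[0,0,56.7]},{"dp":[-303,-346,-175],"rotation":[0,0,56.7]},{"dp":[-330,-400,-175],"rotation":[0,0,56.7]}]' 0
python3 - <<'E'
from h import *
from scipy.spatial.transform import Rotation as R
s=status.state();r=R.from_quat(s["tcp_rot"]);print(r.as_matrix().round(3))
print(r.inv().apply(np.array([462.7,-264.2,300])-1000*np.array(s["eef_pos"])).round(1))
E
```

```text
clock: 2.2
eef_pos: [0.3742, 0.1398, 0.5798]
tcp_rot: [0.575, 0.818, 0.0, 0.0]
wrist_force: [0.9, -0.2, 0.3]
gripper_width: 0.0003
finger_force: 0.0
[[-0.338  0.941  0.001]
 [ 0.941  0.338  0.   ]
 [-0.     0.001 -1.   ]]
[-410.1  -53.4  279.8]
```

```bash
python3 -m creep '[{"dp":[-60,-8,0],"rotation":[0,0,0]},{"dp":[-120,-16,0],"rotation":[0,0,0]},{"dp":[-180,-24,0],"rotation":[0,0,0]},{"dp":[-240,-32,0],"rotation":[0,0,0]},{"dp":[-300,-40,20],"rotation":[0,0,0]},{"dp":[-355,-47,60],"rotation":[0,0,0]},{"dp":[-410,-54,100],"rotation":[0,0,0]},{"dp":[-410,-54,160],"rotation":[0,0,0]},{"dp":[-410,-54,215],"rotation":[0,0,0]},{"dp":[-410,-54,265],"rotation":[0,0,0]},{"dp":[-410,-54,300],"rotation":[0,0,0]},{"dp":[-410,-54,300],"rotation":[0,0,0]}]'
python3 - <<'E'
from h import *
from scipy.spatial.transform import Rotation as R
s=status.state();r=R.from_quat(s["tcp_rot"]);print(s["eef_pos"])
print(r.inv().apply(np.array([462.7,-264.2,243])-1000*np.array(s["eef_pos"])).round(1))
p=imaging.camera("side");cv2.imwrite("pics/s1.png",cv2.resize(p["img"][130:270,150:350,::-1],(800,560),interpolation=cv2.INTER_CUBIC))
E
```

```text
clock: 3.7
eef_pos: [0.4606, -0.2625, 0.278]
tcp_rot: [0.576, 0.818, 0.0, -0.002]
wrist_force: [0.4, 0.4, -0.1]
gripper_width: 0.0003
finger_force: 0.0
[ 0.46064058 -0.26251429  0.27800086]
[-2.4  1.5 35. ]
```

View pics/s1.png

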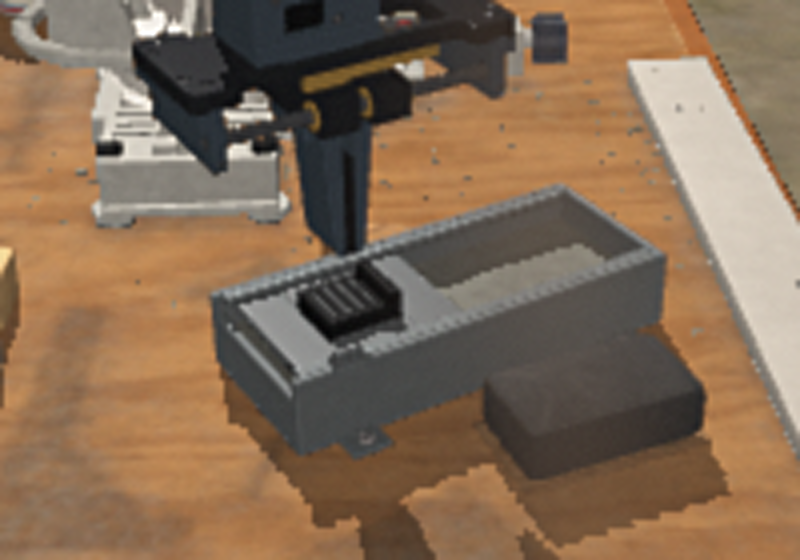

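The closed fingertip hangs directly over the ribbed tab (tip near 345,250, tab near 350,300). I'll descend and press it.

```bash
python3 -m creep '[{"dp":[-2,1,20],"rotation":[0,0,0]},{"dp":[-2,1,32],"rotation":[0,0,0]},{"dp":[-2,1,36],"rotation":[0,0,0]},{"dp":[-2,1,38],"rotation":[0,0,0]},{"dp":[-2,1,40],"rotation":[0,0,0]},{"dp":[-2,1,40],"rotation":[0,0,0]}]'
```

```text
clock: 4.5
eef_pos: [0.4629, -0.2645, 0.24]
tcp_rot: [0.576, 0.818, 0.0, 0.0]
wrist_force: [0.2, 0.7, 2.8]
gripper_width: 0.0004
finger_force: 1.4
```

```bash
python3 -m creep '[{"dp":[0,0,2],"rotation":[0,0,0]},{"dp":[0,0,3.5],"rotation":[0,0,0]},{"dp":[0,0,3.5],"rotation":[0,0,0]}]'
```

```text
clock: 4.88
eef_pos: [0.4629, -0.2645, 0.2368]
tcp_rot: [0.575, 0.818, 0.0, 0.0]
wrist_force: [-1.2, 2.7, 16.1]
gripper_width: 0.0002
finger_force: 7.9
```

```bash
python3 -m creep '[{"dp":[0,0,-0.7],"rotation":[0,0,0]},{"dp":[0,3,-0.7],"rotation":[0,0,0]},{"dp":[0,6,-0.7],"rotation":[0,0,0]},{"dp":[0,10,-0.7],"rotation":[0,0,0]},{"dp":[0,15,-0.7],"rotation":[0,0,0]},{"dp":[0,20,-0.7],"rotation":[0,0,0]},{"dp":[0,25,-0.7],"rotation":[0,0,0]},{"dp":[0,30,-0.7],"rotation":[0,0,0]},{"dp":[0,30,-0.7],"rotation":[0,0,0]}]'
```

```text
clock: 6.0
eef_pos: [0.4916, -0.2542, 0.237]
tcp_rot: [0.575, 0.818, 0.0, 0.0]
wrist_force: [1.0, 1.4, 6.4]
gripper_width: 0.0005
finger_force: 3.0
```

```bash
python3 -m creep '[{"dp":[0,8,0],"rotation":[0,0,0]},{"dp":[0,16,0],"rotation":[0,0,0]},{"dp":[0,24,0],"rotation":[0,0,0]},{"dp":[0,32,0],"rotation":[0,0,0]},{"dp":[0,40,0],"rotation":[0,0,0]},{"dp":[0,48,0],"rotation":[0,0,0]},{"dp":[0,56,0],"rotation":[0,0,0]},{"dp":[0,62,0],"rotation":[0,0,0]},{"dp":[0,66,0],"rotation":[0,0,0]},{"dp":[0,69,0],"rotation":[0,0,0]},{"dp":[0,71,0],"rotation":[0,0,0]},{"dp":[0,71,0],"rotation":[0,0,0]}]'
python3 - <<'E'
from h import *
p=imaging.camera("side");cv2.imwrite("pics/s2.png",cv2.resize(p["img"][130:270,150:350,::-1],(800,560),interpolation=cv2.INTER_CUBIC))
E
```

```text
clock: 7.5
eef_pos: [0.5578, -0.2303, 0.237]
tcp_rot: [0.575, 0.818, -0.0, -0.0]
wrist_force: [-4.2, -0.9, 7.8]
gripper_width: 0.0002
finger_force: 4.3
```

View pics/s2.png

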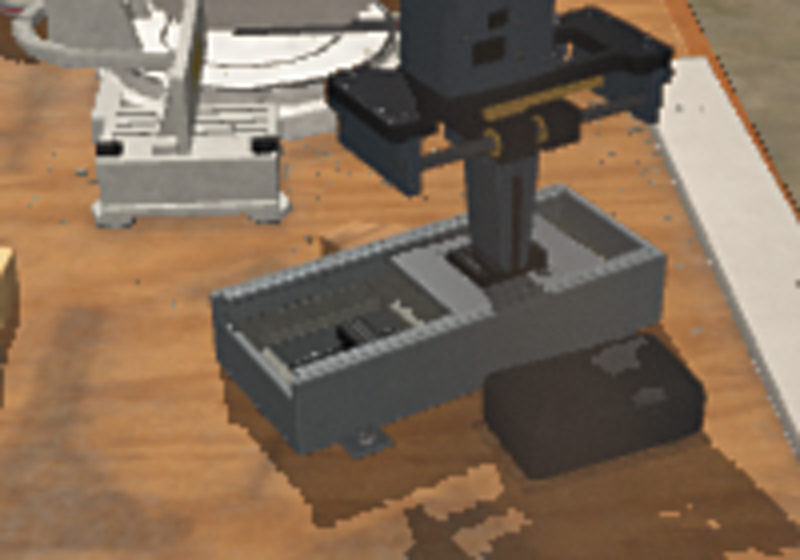

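The cover has slid along its rails and the black switch knob shows at about (365,325). I'll push a little further to confirm the stop, then back off and lift.

```bash
python3 -m creep '[{"dp":[0,1.5,0],"rotation":[0,0,0]},{"dp":[0,3,0],"rotation":[0,0,0]},{"dp":[0,3,0],"rotation":[0,0,0]}]'
```

```text
clock: 7.92
eef_pos: [0.5605, -0.2293, 0.237]
tcp_rot: [0.575, 0.818, -0.0, -0.0]
wrist_force: [-5.5, -1.2, 8.6]
gripper_width: 0.0006
finger_force: 4.5
```

```bash
python3 -m creep '[{"dp":[0,0,-20],"rotation":[0,0,0]},{"dp":[0,0,-70],"rotation":[0,0,0]},{"dp":[0,-40,-90],"rotation":[0,0,0]},{"dp":[-40,-100,-100],"rotation":[0,0,0]},{"dp":[-90,-130,-100],"rotation":[0,0,0]},{"dp":[-140,-160,-100],"rotation":[0,0,0]},{"dp":[-180,-160,-100],"rotation":[0,0,0]},{"dp":[-180,-160,-100],"rotation":[0,0,0]}]'
python3 - <<'E'
from h import *
p=imaging.camera("top");X=pts(p);im=p["img"][:,:,::-1]
cv2.imwrite("pics/t2.png",cv2.resize(im[110:290,160:360],(666,600),interpolation=cv2.INTER_CUBIC))
b=np.radians(19.67);c,s=np.cos(b),np.sin(b)
B=(X-[.5225,-.2428,0])@np.array([[c,-s,0],[s,c,0],[0,0,1]])*1000
for t in("switch_top","tab_pad"):
    for r in finder.look_for(t,p)[:2]:
        u,v=np.round(r["centre"]).astype(int); print(t,u,v,r["confidence"],B[v,u].round(1))
Q=B.reshape(-1,3)
m=(abs(Q[:,1])<18)&(Q[:,2]>49)&(Q[:,2]<54.5);print("tab",np.percentile(Q[m],[2,50,98],axis=0).round(1))
m=(abs(Q[:,1])<18)&(Q[:,2]>56)&(Q[:,2]<63);print("ledge",Q[m].mean(0).round(1))
m=(abs(Q[:,1])<10)&(Q[:,0]<-20)&(Q[:,0]>-108)
for x in range(-106,-20,4):
    k=m&(abs(Q[:,0]-x)<2); print(x,np.nanmedian(Q[k,2]).round(1) if k.any() else None,end="; ")
E
```

```text
clock: 8.93
eef_pos: [0.4709, -0.4553, 0.3363]
tcp_rot: [0.576, 0.817, -0.0, 0.0]
wrist_force: [0.4, 1.6, -1.3]
gripper_width: 0.0004
finger_force: 0.0
switch_top 267 208 0.46 [-50.6   5.4  22. ]
tab_pad 254 164 0.76 [35.4  0.7 52. ]
tab [[ 14.3 -17.2  49.2]
 [ 32.1  -0.   51.1]
 [ 51.   17.1  53.8]]
ledge [54.3 -0.2 57.8]
-106 None; -102 None; -98 None; -94 None; -90 None; -86 None; -82 None; -78 None; -74 None; -70 16.7; -66 17.9; -62 22.1; -58 24.9; -54 24.8; -50 24.5; -46 23.9; -42 16.9; -38 16.6; -34 17.2; -30 16.7; -26 20.1; -22 24.1;
```

View pics/t2.png

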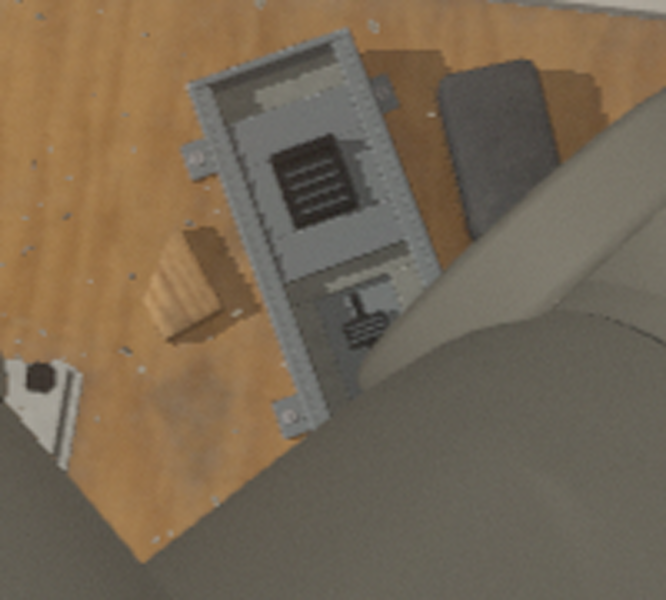

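The cover is fully open (tab pad at box x ≈ 32.5, up at 52 mm), the bystanders haven't moved, and the knob is visible at (365,325). Its centre is at box x ≈ -53 and the finger goes in at box x = -84.

```bash
python3 - <<'E'
from h import *
from scipy.spatial.transform import Rotation as R
b=np.radians(19.67);P=np.array([522.5-84*np.cos(b),-242.8-84*np.sin(b),211])
s=status.state();print(R.from_quat(s["tcp_rot"]).inv().apply(P-1000*np.array(s["eef_pos"])).round(1), R.from_quat(s["tcp_rot"]).as_matrix().round(4)[:,2])
E
```

```text
[179.4  35.4 125.7] [-8.0e-04  1.1e-03 -1.0e+00]
```

```bash
python3 -m creep '[{"dp":[60,12,0],"rotation":[0,0,0]},{"dp":[120,24,0],"rotation":[0,0,0]},{"dp":[165,35,20],"rotation":[0,0,0]},{"dp":[179,35,50],"rotation":[0,0,0]},{"dp":[179,35,70],"rotation":[0,0,0]},{"dp":[179,35,70],"rotation":[0,0,0]}]'
python3 - <<'E'
from h import *
from scipy.spatial.transform import Rotation as R
b=np.radians(19.67);P=np.array([522.5-84*np.cos(b),-242.8-84*np.sin(b),211])
s=status.state();print(R.from_quat(s["tcp_rot"]).inv().apply(P-1000*np.array(s["eef_pos"])).round(1))
p=imaging.camera("side");cv2.imwrite("pics/s3.png",cv2.resize(p["img"][150:270,180:340,::-1],(800,600),interpolation=cv2.INTER_CUBIC))
E
```

```text
clock: 9.82
eef_pos: [0.4429, -0.2711, 0.2662]
tcp_rot: [0.575, 0.818, 0.0, -0.001]
wrist_force: [0.3, -1.2, 0.7]
gripper_width: 0.0004
finger_force: 0.0
[-0.2  0.5 55.2]
```

View pics/s3.png

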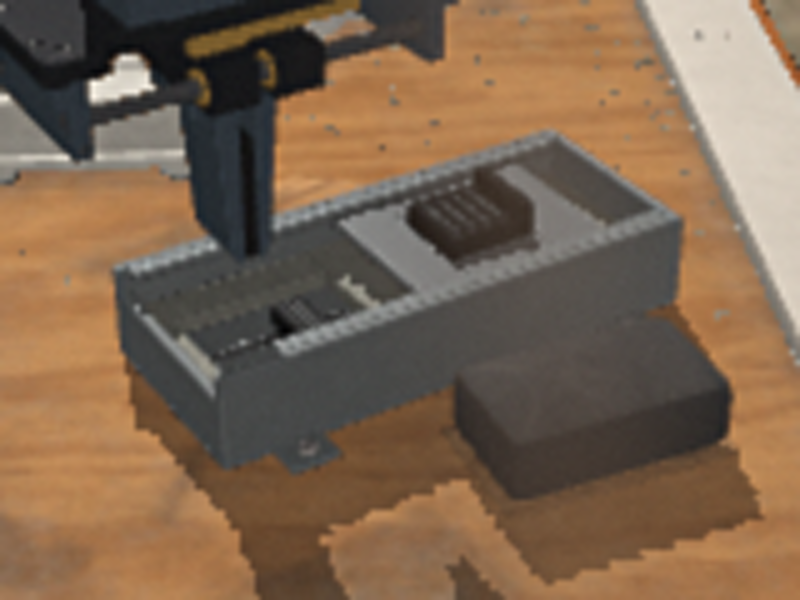

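The fingertip (245,250) is above the recess on the -x side of the knob (295,315), and the tab is up. I'll go down and watch the force.

```bash
python3 -m creep '[{"dp":[0,0,20],"rotation":[0,0,0]},{"dp":[0,0,40],"rotation":[0,0,0]},{"dp":[0,0,48],"rotation":[0,0,0]},{"dp":[0,0,52],"rotation":[0,0,0]},{"dp":[0,0,54],"rotation":[0,0,0]},{"dp":[0,0,54],"rotation":[0,0,0]}]'
```

```text
clock: 10.62
eef_pos: [0.4435, -0.2725, 0.2133]
tcp_rot: [0.575, 0.818, -0.0, 0.0]
wrist_force: [-0.4, -0.1, -0.5]
gripper_width: 0.0008
finger_force: 0.0
```

```bash
python3 -m creep '[{"dp":[0,0,1.5],"rotation":[0,0,0]},{"dp":[0,5,1.5],"rotation":[0,0,0]},{"dp":[0,10,1.5],"rotation":[0,0,0]},{"dp":[0,14,1.5],"rotation":[0,0,0]},{"dp":[0,18,1.5],"rotation":[0,0,0]},{"dp":[0,22,1.5],"rotation":[0,0,0]},{"dp":[0,25,1.5],"rotation":[0,0,0]},{"dp":[0,27,1.5],"rotation":[0,0,0]},{"dp":[0,27,1.5],"rotation":[0,0,0]}]'
```

```text
clock: 11.75
eef_pos: [0.4689, -0.2632, 0.2114]
tcp_rot: [0.575, 0.818, 0.0, 0.0]
wrist_force: [-0.9, -0.3, -0.5]
gripper_width: 0.0004
finger_force: 0.0
```

```bash
python3 -m creep '[{"dp":[0,1.5,0],"rotation":[0,0,0]},{"dp":[0,3,0],"rotation":[0,0,0]},{"dp":[0,3,0],"rotation":[0,0,0]}]'
```

```text
clock: 12.12
eef_pos: [0.4717, -0.2623, 0.2114]
tcp_rot: [0.575, 0.818, 0.0, -0.0]
wrist_force: [0.6, -0.0, 0.8]
gripper_width: 0.0002
finger_force: 0.3
```

```bash
python3 -m creep '[{"dp":[0,1.5,0],"rotation":[0,0,0]},{"dp":[0,3,0],"rotation":[0,0,0]},{"dp":[0,4,0],"rotation":[0,0,0]},{"dp":[0,4,0],"rotation":[0,0,0]}]'
python3 - <<'E'
from h import *
p=imaging.camera("side");cv2.imwrite("pics/s4.png",cv2.resize(p["img"][180:240,190:270,::-1],(800,600),interpolation=cv2.INTER_CUBIC))
E
```

```text
clock: 12.62
eef_pos: [0.474, -0.2613, 0.2113]
tcp_rot: [0.575, 0.818, -0.001, -0.001]
wrist_force: [-18.8, -13.2, 5.3]
gripper_width: 0.0001
finger_force: 10.7
```

View pics/s4.png

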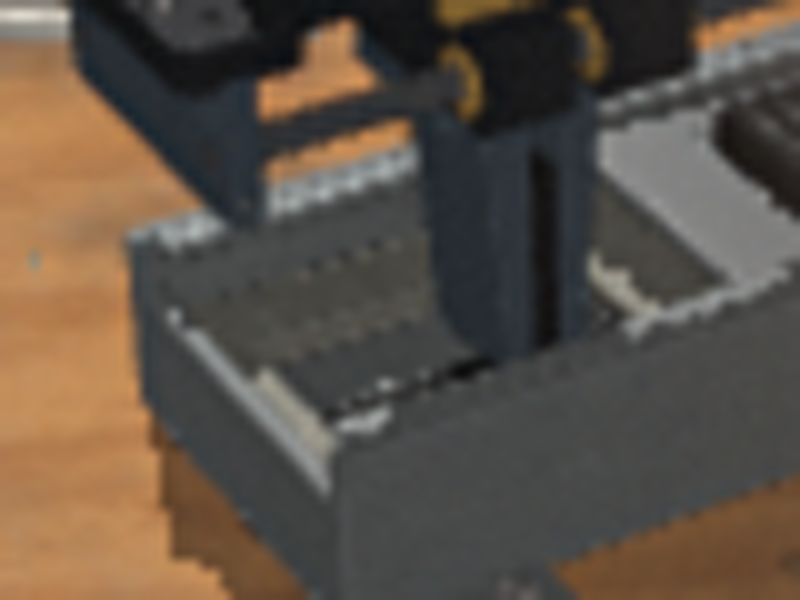

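The finger in the recess (around 515,330) has the knob against its stop, with about 23 N of reaction. I'll back off, lift and check.

```bash
python3 -m creep '[{"dp":[0,-7,0],"rotation":[0,0,0]},{"dp":[0,-8,-10],"rotation":[0,0,0]},{"dp":[0,-8,-60],"rotation":[0,0,0]},{"dp":[0,-8,-110],"rotation":[0,0,0]},{"dp":[-50,-8,-130],"rotation":[0,0,0]},{"dp":[-110,-8,-130],"rotation":[0,0,0]},{"dp":[-170,-20,-130],"rotation":[0,0,0]},{"dp":[-200,-60,-130],"rotation":[0,0,0]},{"dp":[-200,-100,-130],"rotation":[0,0,0]},{"dp":[-200,-100,-130],"rotation":[0,0,0]}]'
python3 - <<'E'
from h import *
b=np.radians(19.67);c,s=np.cos(b),np.sin(b)
for n in("top","side"):
    p=imaging.camera(n);X=pts(p);B=(X-[.5225,-.2428,0])@np.array([[c,-s,0],[s,c,0],[0,0,1]])*1000
    for t in("switch_top","tab_pad","sanding_block","offcut_f"):
        for r in finder.look_for(t,p)[:1]:
            u,v=np.round(r["centre"]).astype(int); print(n,t,u,v,r["confidence"],B[v,u].round(1),X[v,u].round(3))
    Q=B.reshape(-1,3);m=(abs(Q[:,1])<10)
    for x in range(-90,-10,4):
        k=m&(abs(Q[:,0]-x)<2); print(x,np.nanmedian(Q[k,2]).round(1) if k.any() else None,end="; ")
    print()
    if n=="side": cv2.imwrite("pics/s5.png",cv2.resize(p["img"][150:270,180:340,::-1],(800,600),interpolation=cv2.INTER_CUBIC))
E
```

```text
clock: 13.92
eef_pos: [0.4467, -0.4841, 0.3421]
tcp_rot: [0.577, 0.817, -0.0, -0.0]
wrist_force: [-0.1, 0.6, 0.2]
gripper_width: 0.0003
finger_force: 0.0
top tab_pad 253 163 0.95 [37.7  1.9 53.2] [ 0.557 -0.228  0.053]
top sanding_block 314 157 0.95 [  11.5 -117.2   35.5] [ 0.573 -0.349  0.036]
top offcut_f 214 198 0.94 [ 5.5 97.7 17.4] [ 0.495 -0.149  0.017]
-90 17.0; -86 17.2; -82 16.2; -78 17.1; -74 17.2; -70 16.0; -66 17.2; -62 16.8; -58 16.9; -54 17.3; -50 17.1; -46 16.8; -42 23.9; -38 24.7; -34 24.4; -30 24.6; -26 23.3; -22 24.9; -18 24.5; -14 25.9; 
side tab_pad 276 194 0.58 [ 35.4 -12.5  52.9] [ 0.56  -0.243  0.053]
side sanding_block 299 232 0.71 [   6.5 -138.5   37.8] [ 0.575 -0.371  0.038]
-90 18.3; -86 19.3; -82 19.2; -78 20.0; -74 19.4; -70 19.9; -66 19.6; -62 19.0; -58 19.7; -54 None; -50 None; -46 None; -42 None; -38 None; -34 None; -30 None; -26 None; -22 None; -18 None; -14 None;
```

View pics/s5.png

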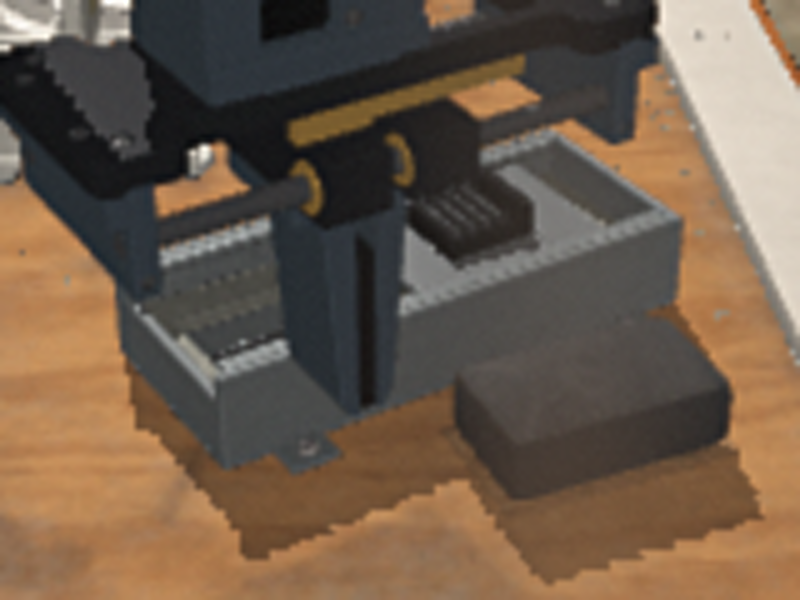

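The top-camera profile puts the knob at box x ≈ -44 to -28, which is fully on. The side picture shows the cover open, the tab up at (470,215) and the sanding block undisturbed. The gripper is clear in the air in front.

```bash
python3 -c "from station import ctrl; print(ctrl.sign_off())"
```

```text
the job is handed in; nothing more can be done
None
```

The job is handed in after about 14 s: in the last pictures the cover was fully open with its tab up, the switch fully on, the sanding block and offcut where they started, and the arm clear; no verdict came back.

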